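Fish a dropped pattern ring from behind the slab roller's guard

ROBOT

A 7-joint arm with a two-finger parallel gripper is mounted at the origin on the work surface. World frame = base frame: x ahead of the robot, y to its left, z up, the work surface at z = 0. Lengths are in m, angles in rad, forces in N, time in s.
With the tool pointing down it reaches from about 0.4 to 0.875 m from the base axis. Payload 6.5 kg.
Tool frame: the origin (TCP) lies on the centre line of the jaws, within the pads' length; the fingertips stand 22 mm ahead of it and the grasp point (between the pads) lies 3 mm ahead of it (finger_overhang is the distance from the TCP to the fingertips, in m); z points along the fingers, y is the line along which they close (so a half turn about z gives the same grasp; the last joint's range is limited). The gripper opens to 85 mm and grips with 20 to 120 N. Pads are 22 mm wide; open, the fingers measure 114 mm over their backs; the gripper's body (76 mm by 85 mm) begins 54 mm behind the grasp point. The pads swing forward as they close: fully open they stand 13 mm farther back than shut.
Start: joints at [1.036, 0.536, -0.004, 1.538, 0.003, 1.067, -0.071], TCP at [0.294, -0.58, 0.253] pointing down, gripper open.
Joint ranges: [-2.7, 2.7], [-0.37, 2.16], [-1.27, 1.26], [0.24, 2.4], [-1.31, 4.45], [0.19, 1.91], [-2.76, 2.76]. Speed limits (rad/s): [2.39, 2.39, 3.14, 3.14, 3.14, 3.14, 3.14].

INTERFACE

Orientations are given as a unit quaternion [w, x, y, z].
In Python, from rig import get_state, snapshot, calibration, job_done, finger_overhang gives the robot as it stands.
- The arm moves only by the shell command python3 -m pendant 'ROWS'. ROWS is text: rows parted by semicolons, each of 7 numbers parted by spaces: the closure, from -1 (fully open) to 1 (shut), then the shift along the tool's x, y, z in cm, then the turn, a rotation vector about the tool's x, y, z in degrees. A call has 1 to 8 rows; each row shifts and turns the commanded pose from where the row before left it, along the tool's axes as they then stand; what a row does not reach is not made up. A row lasts 1/8 s, in which the tool goes at most 62.5 mm and 10.7 degrees, less where a joint would pass 70% of its speed; a pose out of reach is approached as far as the arm can. A call is refused whole if a number of a shift passes 6.25 or a number of a turn 10.7, either way. A call with a gripper value outside its range is refused whole. The fingers move at their own pace and stop on an object; the grip force is fixed at half the most. Time passes only in rows, so rows that do not move let the fingers close. It gives the time, the measured TCP pose, the force, the opening and the grip force at its end, in the units of the state.
- get_state(): the state, without advancing time (a new reading comes with each control period).
- snapshot(name): name is "side" or "top" or "wrist"; returns the picture (384x512x3 uint8, blue, green, red); there is no depth.
- calibration(name): a dict with "fx", "fy", "cx", "cy" (pixels), "rvec" (rotation vector, rad) and "tvec" (3), from world to camera coordinates, as OpenCV has them. Camera axes: x right, y down, z forward; pixel columns grow to the right and rows downward; lengths in m; the calibration is good to about 2 mm. A picture is of the moment at which its call begins: read the wrist's pose just before it. calibration takes no time and is no camera call; for the wrist camera it gives the pose at the moment of the call.
- job_done(): hands the job in; it is judged then, once.
The state is a dict: "clock": time; "joint_pos": joint angles; "joint_vel": joint speeds; "effort": joint torques, N m; "tool_pos": TCP position; "tcp_rot": TCP orientation; "wrist_force": force on the tool from outside, world axes, zero at the start; "ft_torque": the same for the moment, N m; "opening": finger opening in m; "finger_force": force on a finger pad.
Only numpy, scipy, OpenCV 4.12 (cv2) and the standard library are available. Lean on these libraries where they do the work, as an engineer would, in place of code of your own. Each camera call takes 0.05 s, during which the arm holds its last target. There are 200 camera calls.

TASK

A bisque-fired pattern ring has dropped onto the slab roller's bed behind the bar guard. Take the long hook from its rest, put its toe down into the ring's hole and draw the ring out along the bed until you feel it fetch up against the wooden fence clamped across its end and can keep a light, steady pull on it for a moment; then lay the hook back in the notches of its rest and slip the ring down over the empty middle post of the ring rack. Bisque chips easily, so never press or pull it hard with the hook or set it down hard, do not lean on the machine with the hook, and leave everything else where it is.

Things in the scene. Friction and masses are not known exactly. Their poses are not given: they have to be found in the camera images.
- ring_center (a point): Dropped ring: terracotta bisque, finely ribbed rim, lying flat on the bed behind the guard: 46 mm outside diameter, hole 18 mm, 14 mm high, some 36 g. This point is its centre, half-way up (7 mm above what it lies on); z is its axis. The hook chips it above 10 N (a light pull is 3 to 6 N), as does pressing it on the rack with over 35 N or dropping it there.
- hook_grip (a point): Place to grip the long hook, in its wooden handle (20 mm wide, 24 mm high, from 58 mm behind this point to 48 mm ahead). x points along the rod to the toe, z up. A straight 6 mm steel rod runs on the same axis to 260 mm ahead, then bends square down into the toe. Weighs 130 g, centre of mass some 90 mm ahead. It starts level in its rest, toe down.
- hook_toe (a point): The tip of the hook's toe (6 mm thick, round-ended): 260 mm ahead of hook_grip along x and 26 mm below the rod's axis.
- slab_roller: Table-top slab roller, fixed. Origin on the table under the bed's centre line, 35 mm inside its open end; y points along the bed to that end, x across, z up. Bed 300 mm wide, top 45 mm above the table. The roller (64 mm thick, 10 mm above the bed) lies across at y = -290 mm. The ring starts at y -155 to -200 mm, within 50 mm of the centre line.
- guard_edge (a point): Middle of the underside of the guard's lowest front bar, 58 mm above the bed and 150 mm in from the bed's open end; axes as the slab roller's. The fixed guard's front of bars stands across the whole bed here, open below; from its top, 105 mm above the bed, a roof of bars runs back to the end frames over the dropped ring.
- bed_end (a point): Middle of the bed's open end edge, at the bed's top; axes as the slab roller's. Near it a rigid wooden end fence, 14 mm high and 18 mm thick with a star knob at either end, is clamped across the bed, parallel to this edge: its inner face is anywhere from 25 to 55 mm in from the edge. Where it is set is not measured: it must be felt (or seen).
- rest_grip (a point): Where hook_grip lies when the hook is in its rest, 60 mm above the table; x is the hook's direction there. The fixed rest has a rear rail 42 mm behind this point with a flat-floored notch 30 mm wide for the handle, and a front rail 150 mm ahead with a V notch for the rod; rails up to 70 mm above the table; between them the handle is free, over a board 12 mm high.
- post_foot (a point): Foot of the empty middle post of the ring rack, on the rack's board 18 mm above the table. Post 9 mm thick, 50 mm high above the board, round-topped. x runs along the row: posts with other rings stand 85 mm to either side in x. The rack is fixed.
- ring_tall: Another ring, on the rack post at -x of the row, 40 mm diameter, 22 mm high: leave it.
- ring_wide: Another ring, on the rack post at +x of the row, 52 mm diameter, 12 mm high: leave it.
- slat_near: Wooden slat 22 x 340 x 8 mm lying on the bed's edge on the robot's side: leave it.
- slat_far: The same on the other edge of the bed: leave it.
- glaze_jar: Lidded jar, 62 mm diameter, 75 mm high, on the table: leave it.
- slip_jar: Lidded jar, 56 mm diameter, 65 mm high, on the table: leave it.
- brayer: Hand roller lying on the table, about 200 mm long, 36 mm high: leave it.
- rib: Flat wooden rib 110 x 50 x 8 mm on the table: leave it.
- putty_knife: Flat-bladed knife about 200 mm long on the table: leave it.
- water_mug: White mug, 76 mm diameter, 90 mm high, on the table: leave it.

How it is judged:
By the outcome, as a careful person would: the job done as asked, in the order asked, and still so for the second after the job is handed in, with the robot touching nothing.
It also fails if it takes over 72 s, if anything falls off the work surface, if the arm or the gripper's body presses on something with over 40 N, if the wrist force passes 120 N, or if a joint passes its speed limit or range.

## Working session

There is one attempt and no reset: what is moved stays moved. The work goes in short steps, Python scripts to look and compute and a shell command to move; the robot and the scene stay as the last step left them, time stands still between calls to the robot, and variables do not carry over. Pictures are saved under pics/ and viewed, at most 10 in all, crops included, and the job is handed in when it is done.

```bash
ls; mkdir -p pics
cat > h.py <<'E'
import numpy as np,cv2
from rig import *
from scipy.spatial.transform import Rotation as R
def cam(n):
    c=calibration(n);K=np.array([[c['fx'],0,c['cx']],[0,c['fy'],c['cy']],[0,0,1.]])
    return K,cv2.Rodrigues(np.array(c['rvec'],float))[0],np.array(c['tvec'],float).ravel()
def px2w(c,u,v,z):
    K,Rm,t=c;d=Rm.T@np.linalg.solve(K,[u,v,1.]);o=-Rm.T@t
    return o+d*(z-o[2])/d[2]
def w2px(c,p):
    K,Rm,t=c;q=K@(Rm@np.array(p,float)+t);return q[:2]/q[2]
E
python3 - <<'E'
from h import *
s=get_state();print(s,finger_overhang if not callable(finger_overhang) else finger_overhang())
for n in('top','side','wrist'):
    c=cam(n);im=snapshot(n);cv2.imwrite(f'pics/{n}0.png',im);print(n,-c[1].T@c[2],c[1][2],c[0][0,0])
    cv2.imwrite(f'pics/{n}0b.png',cv2.resize(im,(800,600),interpolation=cv2.INTER_CUBIC))
E
```

```text
pics
{'clock': 0.0, 'joint_pos': array([ 1.03578668,  0.53715995, -0.00443376,  1.53888568,  0.00259712,
        1.06728107, -0.07119823]), 'joint_vel': array([-1.10592708e-03,  4.27898863e-04, -2.82284661e-03, -6.06407008e-05,
       -1.21344970e-03,  1.76635346e-04,  1.55850402e-05]), 'effort': array([-5.44084014e-04, -5.83410966e+01,  1.04790933e+00, -2.59105289e+01,
        1.21378488e-02,  9.66683845e-03,  2.50189011e-06]), 'tool_pos': array([ 0.2934011 , -0.57934637,  0.25241223]), 'tcp_rot': array([-8.23518947e-04,  9.72644472e-01,  2.32297189e-01, -2.61879790e-04]), 'wrist_force': array([-0.30180646,  0.28499671,  0.18564205]), 'ft_torque': array([ 0.03659656, -0.01768302,  0.02253538]), 'finger_force': 0.0, 'opening': 0.08498030116076852} 0.022
top [0.37168045 0.06182785 0.94158878] [ 0.1868343   0.00195629 -0.98238949] 348.8774732716197
side [-0.10755437  0.79892303  0.75855932] [ 0.54309503 -0.63518207 -0.54917349] 451.0957968854283
wrist [ 0.354737   -0.54762401  0.3726713 ] [-0.2429081  -0.1209518  -0.96247925] 288.9230606539231
```

View pics/top0b.png

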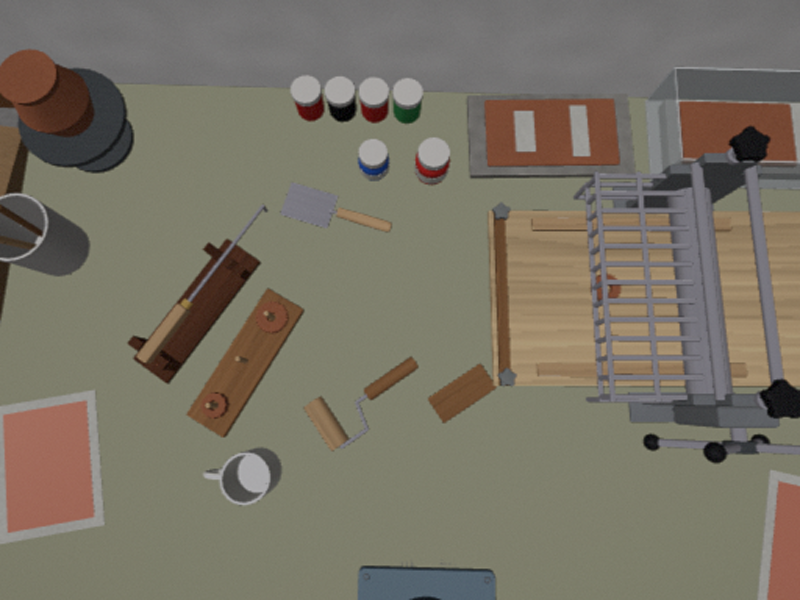

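View pics/side0b.png

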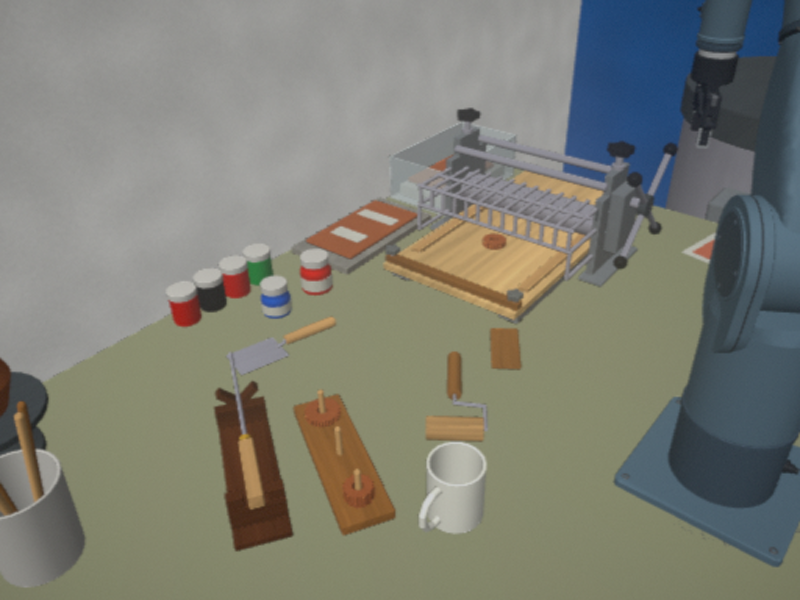

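The overhead view shows the hook's handle at (165,330), its toe at (265,208), the empty post at (240,358), the ring at (607,287) and the fence at x≈502. The bed's open end faces +y. I'll enlarge these areas.

Run:
```python
from h import *
t=cv2.imread('pics/top0.png');s=cv2.imread('pics/side0.png')
def crop(im,x,y,w,h,k):
    c=cv2.resize(im[y:y+h,x:x+w],None,fx=k,fy=k,interpolation=cv2.INTER_CUBIC)
    for i in range(0,w,20): cv2.putText(c,str(x+i),(i*k,8),0,.3,(0,255,255),1);cv2.line(c,(i*k,10),(i*k,14),(0,255,255),1)
    for i in range(0,h,20): cv2.putText(c,str(y+i),(0,i*k+4),0,.3,(0,255,255),1)
    return c
a=crop(t,80,125,100,150,4);b=crop(t,305,125,100,150,4)
cv2.imwrite('pics/a.png',np.hstack([a,b]))
a=crop(s,130,220,125,140,4);b=crop(s,245,120,75,140,4)
cv2.imwrite('pics/b.png',np.hstack([a,b]))
```

```text
(no output)
```

View pics/a.png

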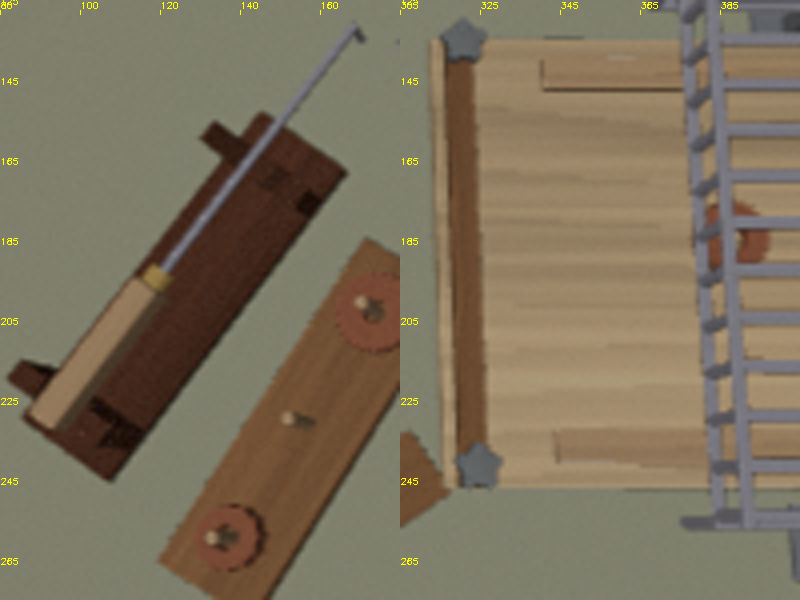

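View pics/b.png

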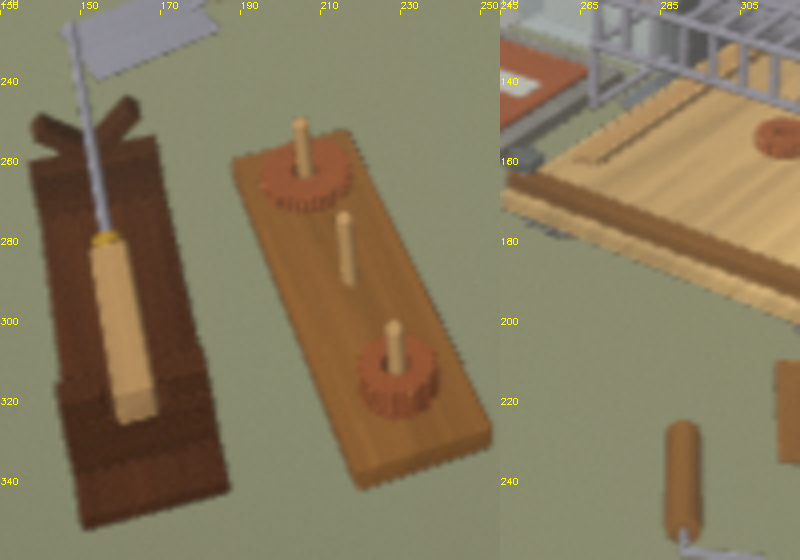

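Run:
```python
from h import *
T=cam('top');S=cam('side')
P=lambda n,c,u,v,z:print(n,px2w(c,u,v,z).round(4))
P('bend T',T,168.5,131.75,.063);P('ferr T',T,119.25,194.25,.063);P('hr T',T,90.5,229.5,.072);P('hf T',T,116.2,196.2,.072)
P('bend S',S,147.75,226.5,.06);P('ferr S',S,156.5,279.5,.06);P('hr S',S,130+133/4,220+390/4,.072);P('hf S',S,130+106/4,220+245/4,.072)
P('post T',T,152,229.5,.068);P('foot T',T,158,230.5,.018);P('post S',S,216,273.5,.068);P('foot S',S,217,291.25,.018)
for u,v in((170,200.5),(133,259.25)):P('np T',T,u,v,.068)
for u,v in((204.75,250),(228.25,300.75)):P('np S',S,u,v,.068)
P('e1',T,313,135,.045);P('e2',T,317,247,.045);P('f1',T,323.25,140,.059);P('f2',T,326.75,237.5,.059)
P('ring T',T,389.5,183.75,.059);P('ring S',S,316.2,154.2,.056)
```

```text
bend T [0.6855 0.2891 0.063 ]
ferr T [0.5148 0.4027 0.063 ]
hr T [0.423  0.4618 0.072 ]
hf T [0.5081 0.4064 0.072 ]
bend S [0.6876 0.292  0.06  ]
ferr S [0.5243 0.4001 0.06  ]
hr S [0.4225 0.4661 0.072 ]
hf S [0.5094 0.4103 0.072 ]
post T [0.4272 0.3107 0.068 ]
foot T [0.4282 0.3089 0.018 ]
post S [0.4291 0.312  0.068 ]
foot S [0.4273 0.3158 0.018 ]
np T [0.5014 0.271  0.068 ]
np T [0.3535 0.3514 0.068 ]
np S [0.5033 0.2724 0.068 ]
np S [0.3552 0.353  0.068 ]
e1 [ 0.6934 -0.0961  0.045 ]
e2 [ 0.3956 -0.1043  0.045 ]
f1 [ 0.6752 -0.1207  0.059 ]
f2 [ 0.4194 -0.1264  0.059 ]
ring T [ 0.5615 -0.2906  0.059 ]
ring S [ 0.5616 -0.2844  0.056 ]
```

```bash
cat >> h.py <<'E'
def plan(xyz,yaw,n,clo,start=None):
    """print n equal rows (tool axes, cm, deg) from measured pose to target pointing down, tool-x yaw deg"""
    s=get_state();q=s['tcp_rot'];R0=R.from_quat([q[1],q[2],q[3],q[0]]);p0=np.array(s['tool_pos'])
    R1=R.from_euler('z',yaw,degrees=True)*R.from_euler('x',180,degrees=True)
    rv=(R0.inv()*R1).as_rotvec(degrees=True)
    x=R0.as_matrix()[:,0];print('at',p0.round(4),'yaw %.1f'%np.degrees(np.arctan2(x[1],x[0])),'F',np.round(s['wrist_force'],1),'t',s['clock'],'op',round(s['opening'],4))
    d=(np.array(xyz)-p0)/n;Rc=R0
    for i in range(n):
        print(clo,*(Rc.inv().apply(d)*100).round(2),*(rv/n).round(1),end='; ')
        Rc=Rc*R.from_rotvec(rv/n,degrees=True)
    print()
E
python3 -c "
from h import *
plan((.5,0,.35),95,13,-1)"
```

```text
at [ 0.2935 -0.5795  0.2526] yaw 26.9 F [-0.1  0.6  0.1] t 0.15 op 0.0855
-1 3.43 -3.26 -0.75 -0.0 -0.0 -5.2; -1 3.71 -2.93 -0.75 -0.0 -0.0 -5.2; -1 3.97 -2.58 -0.75 -0.0 -0.0 -5.2; -1 4.19 -2.21 -0.75 -0.0 -0.0 -5.2; -1 4.37 -1.82 -0.75 -0.0 -0.0 -5.2; -1 4.52 -1.41 -0.75 -0.0 -0.0 -5.2; -1 4.63 -0.99 -0.75 -0.0 -0.0 -5.2; -1 4.7 -0.56 -0.75 -0.0 -0.0 -5.2; -1 4.73 -0.13 -0.75 -0.0 -0.0 -5.2; -1 4.72 0.3 -0.75 -0.0 -0.0 -5.2; -1 4.68 0.73 -0.75 -0.0 -0.0 -5.2; -1 4.59 1.16 -0.75 -0.0 -0.0 -5.2; -1 4.46 1.57 -0.75 -0.0 -0.0 -5.2;
```

```bash
python3 -m pendant '-1 3.4 -3.3 -3 0 0 -5.2; -1 3.7 -2.9 -3 0 0 -5.2; -1 4 -2.6 -2 0 0 -5.2; -1 4.2 -2.2 -1 0 0 -5.2; -1 4.4 -1.8 -1 0 0 -5.2; -1 4.5 -1.4 0 0 0 -5.2; -1 4.6 -1 0 0 0 -5.2; -1 4.7 -0.6 0 0 0 -5.2'; python3 -c "
from h import *
plan((.5,.05,.33),110,7,-1)
plan((.470,.4327,.25),146.7,12,-1)"
```

```text
clock: 1.15
tool_pos: [0.4214, -0.2219, 0.3532]
tcp_rot: [0.0, 0.826, 0.564, -0.0]
wrist_force: [1.2, 0.1, -0.1]
opening: 0.0854
finger_force: 0.0
at [ 0.4214 -0.2219  0.3532] yaw 68.6 F [ 1.2  0.1 -0.1] t 1.15 op 0.0854
-1 4.03 -0.37 0.33 -0.0 0.0 -5.9; -1 4.04 0.05 0.33 -0.0 0.0 -5.9; -1 4.02 0.46 0.33 -0.0 0.0 -5.9; -1 3.95 0.87 0.33 -0.0 0.0 -5.9; -1 3.84 1.28 0.33 -0.0 0.0 -5.9; -1 3.68 1.66 0.33 -0.0 0.0 -5.9; -1 3.49 2.03 0.33 -0.0 0.0 -5.9; 
at [ 0.4214 -0.2219  0.3532] yaw 68.6 F [ 1.2  0.1 -0.1] t 1.15 op 0.0854
-1 5.23 -1.61 0.86 -0.0 0.0 -6.5; -1 5.38 -1.01 0.86 -0.0 0.0 -6.5; -1 5.46 -0.39 0.86 -0.0 0.0 -6.5; -1 5.47 0.23 0.86 -0.0 0.0 -6.5; -1 5.4 0.85 0.86 -0.0 0.0 -6.5; -1 5.27 1.45 0.86 -0.0 0.0 -6.5; -1 5.07 2.04 0.86 -0.0 0.0 -6.5; -1 4.81 2.6 0.86 -0.0 0.0 -6.5; -1 4.48 3.13 0.86 -0.0 0.0 -6.5; -1 4.1 3.62 0.86 -0.0 0.0 -6.5; -1 3.66 4.06 0.86 -0.0 0.0 -6.5; -1 3.18 4.45 0.86 -0.0 0.0 -6.5;
```

```bash
python3 -m pendant '-1 5.2 -1.8 0.5 0 0 -6.5; -1 5.4 -1.2 0.5 0 0 -6.5; -1 5.5 -0.6 0.5 0 0 -6.5; -1 5.5 0 0.8 0 0 -6.5; -1 5.4 0.8 0.9 0 0 -6.5; -1 5.3 1.4 0.9 0 0 -6.5; -1 5.1 2 0.9 0 0 -6.5; -1 4.8 2.6 0.9 0 0 -6.5'; python3 -c "
from h import *
plan((.470,.4327,.20),146.7,5,-1)"
```

```text
clock: 2.15
tool_pos: [0.4457, 0.2168, 0.294]
tcp_rot: [0.0, 0.495, 0.869, -0.0]
wrist_force: [2.1, -0.2, 0.0]
opening: 0.0852
finger_force: 0.0
at [0.4457 0.2168 0.294 ] yaw 120.6 F [ 2.1 -0.2  0. ] t 2.15 op 0.0852
-1 3.47 2.62 1.88 0.0 0.0 -5.2; -1 3.22 2.92 1.88 0.0 0.0 -5.2; -1 2.94 3.2 1.88 0.0 0.0 -5.2; -1 2.63 3.46 1.88 0.0 0.0 -5.2; -1 2.31 3.68 1.88 0.0 0.0 -5.2;
```

```bash
python3 -m pendant '-1 3.5 2.6 1.9 0 0 -5.2; -1 3.2 2.9 1.9 0 0 -5.2; -1 2.9 3.2 1.9 0 0 -5.2; -1 2.6 3.5 1.9 0 0 -5.2; -1 2.3 3.7 1.9 0 0 -5.2; -1 0 0 0 0 0 0'; python3 -c "
from h import *
plan((.470,.4327,.20),146.7,1,-1)
W=cam('wrist')
im=snapshot('wrist')
for p in ((.470,.4327,.06),(.6866,.2905,.06),(.428,.312,.068)):
    u=w2px(W,p);print(u);cv2.drawMarker(im,tuple(int(x) for x in u),(0,255,0),0,9,1)
cv2.imwrite('pics/w1.png',cv2.resize(im,(800,600),interpolation=cv2.INTER_CUBIC))"
```

```text
clock: 2.9
tool_pos: [0.4691, 0.4336, 0.1971]
tcp_rot: [-0.002, 0.286, 0.958, -0.0]
wrist_force: [0.1, -0.6, 1.0]
opening: 0.0856
finger_force: 0.0
at [0.4691 0.4336 0.1971] yaw 146.7 F [ 0.1 -0.6  1. ] t 2.9 op 0.0856
-1 -0.13 -0.03 -0.3 -0.1 -0.2 0.0; 
[255.66311905 188.9735526 ]
[256.10763109 403.83910157]
[121.95533886 223.76096505]
```

View pics/w1.png

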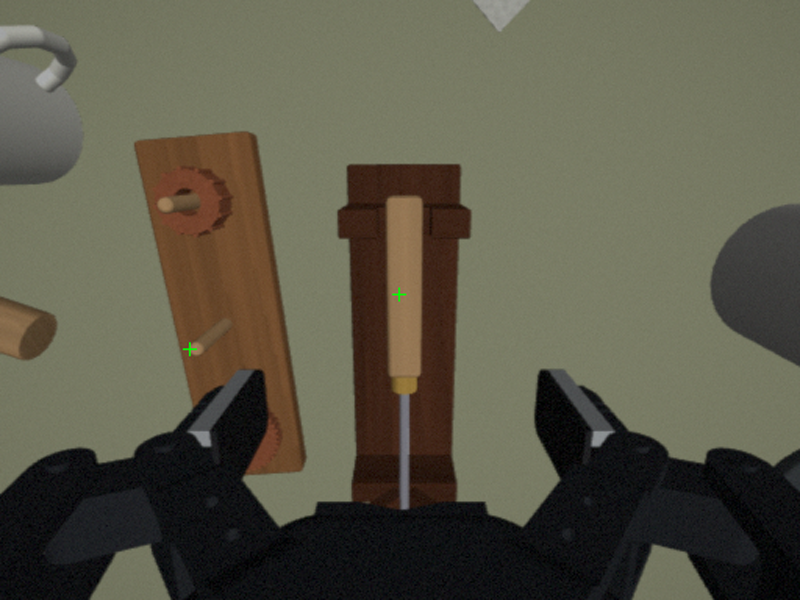

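The handle runs along column 404, from rows 196 to 378, while the jaws are centred at about 401. The marker at (399,295) matches along the rod but is about 2.5 mm off to the side, so I'll correct for that and descend.

```bash
python3 -m pendant '-1 0 0.12 3 0 0 0; -1 0 0.1 3 0 0 0; -1 -0.1 0 3 0 0 0; -1 0 0 2 0 0 0; -1 0 0 1.5 0 0 0; -1 0 0 0.6 0 0 0; -1 0 0 0 0 0 0'; python3 -c "
from h import *
plan((.4714,.4348,.063),146.7,1,-1)"
```

```text
clock: 3.82
tool_pos: [0.4734, 0.4324, 0.0685]
tcp_rot: [0.0, 0.289, 0.957, 0.0]
wrist_force: [1.3, 0.5, 1.1]
opening: 0.0855
finger_force: 0.0
at [0.4734 0.4324 0.0685] yaw 146.5 F [1.3 0.5 1.1] t 3.825 op 0.0855
-1 0.3 0.09 0.55 0.0 0.0 -0.2;
```

```bash
python3 -m pendant '0 0.2 0.08 0.5 0 0 -0.2; 0.3 0 0 0 0 0 0; 0.3 0 0 0 0 0 0; 1 0 0 0 0 0 0;1 0 0 0 0 0 0;1 0 0 0 0 0 0;1 0 0 0 0 0 0'; python3 -c "
from h import *
plan((.4714,.4348,.063),146.7,1,1);print(get_state()['finger_force'],get_state()['ft_torque'])"
```

```text
clock: 4.7
tool_pos: [0.4723, 0.4342, 0.0636]
tcp_rot: [0.0, 0.287, 0.958, 0.0]
wrist_force: [-0.9, -0.6, 4.3]
opening: 0.0193
finger_force: 59.0
at [0.4723 0.4342 0.0636] yaw 146.7 F [-0.9 -0.6  4.3] t 4.7 op 0.0193
1 0.11 0.01 0.06 0.0 0.0 -0.0; 
58.98544728755951 [-0.12722653  0.08500917 -0.0324007 ]
```

```bash
python3 -m pendant '1 0 0 -0.5 0 0 0; 1 0 0 -1 0 0 0; 1 0 0 -2 0 0 0; 1 0 0 -3 0 0 0; 1 0 0 -3 0 0 0; 1 0 0 -2.5 0 0 0; 1 0 0 -1 0 0 0; 1 0 0 0 0 0 0'; python3 -c "
from h import *
s=get_state();print(s['wrist_force'],s['ft_torque'],s['opening'])
plan((.556,.06,.18),91.6,10,1)
S=cam('side');im=snapshot('side');cv2.imwrite('pics/s1.png',im)
cv2.imwrite('pics/s1b.png',cv2.resize(im,(800,600),interpolation=cv2.INTER_CUBIC))"
```

```text
clock: 5.7
tool_pos: [0.4723, 0.4342, 0.1941]
tcp_rot: [0.0, 0.287, 0.958, 0.0]
wrist_force: [-0.3, 0.4, -1.9]
opening: 0.019
finger_force: 58.6
[-0.25078555  0.41112199 -1.8733868 ] [ 0.1064715   0.10115125 -0.00054074] 0.01904316055098864
at [0.4723 0.4342 0.1941] yaw 146.7 F [-0.3  0.4 -1.9] t 5.7 op 0.019
1 -2.76 -2.67 0.14 0.0 -0.0 5.5; 1 -3.0 -2.39 0.14 0.0 -0.0 5.5; 1 -3.21 -2.09 0.14 0.0 -0.0 5.5; 1 -3.4 -1.77 0.14 0.0 -0.0 5.5; 1 -3.55 -1.44 0.14 0.0 -0.0 5.5; 1 -3.68 -1.09 0.14 0.0 -0.0 5.5; 1 -3.76 -0.73 0.14 0.0 -0.0 5.5; 1 -3.82 -0.37 0.14 0.0 -0.0 5.5; 1 -3.83 0.0 0.14 0.0 -0.0 5.5; 1 -3.82 0.37 0.14 0.0 -0.0 5.5;
```

```bash
python3 -m pendant '1 -2.2 -2.6 0.1 0 0 5.5; 1 -2.5 -2.4 0.1 0 0 5.5; 1 -2.8 -2.1 0.1 0 0 5.5; 1 -3 -1.8 0.1 0 0 5.5; 1 -3.1 -1.4 0.1 0 0 5.5; 1 -3.3 -1.1 0.1 0 0 5.5; 1 -3.4 -0.7 0.1 0 0 5.5; 1 -3.4 -0.4 0.1 0 0 5.5'; python3 -c "
from h import *
plan((.554,.10,.18),91.6,3,1)"
```

```text
clock: 6.75
tool_pos: [0.5177, 0.16, 0.1842]
tcp_rot: [-0.001, 0.626, 0.78, -0.001]
wrist_force: [0.4, 0.0, -2.0]
opening: 0.0193
finger_force: 58.8
at [0.5177 0.16   0.1842] yaw 102.5 F [ 0.4  0.  -2. ] t 6.75 op 0.0193
1 -2.22 0.75 0.14 -0.0 0.0 3.6; 1 -2.16 0.89 0.14 -0.0 0.0 3.6; 1 -2.1 1.02 0.14 -0.0 0.0 3.6;
```

```bash
python3 -m pendant '1 -2.2 0.7 0.1 0 0 3.6; 1 -2.2 0.9 0.1 0 0 3.6; 1 -2.1 1 0.1 0 0 3.6; 1 0 0 2 0 0 0; 1 0 0 2 0 0 0; 1 0 0 1 0 0 0; 1 0 0 0 0 0 0'
python3 - <<'E'
from h import *
plan((.554,.10,.13),91.6,1,1)
s=get_state();g=np.array(s['tool_pos'])-[0,0,.0036]
q=s['tcp_rot'];x=-R.from_quat([q[1],q[2],q[3],q[0]]).as_matrix()[:,0]
b=g+.26*x;toe=b-[0,0,.026]
t=snapshot('top');sd=snapshot('side');T=cam('top');S=cam('side')
print(b,toe,'T',w2px(T,b),w2px(T,toe),'S',w2px(S,b),w2px(S,toe))
cv2.imwrite('pics/t2.png',t);cv2.imwrite('pics/s2.png',sd)
k=5
a=cv2.resize(t[150:270,290:410][:, :],(400,400),interpolation=cv2.INTER_CUBIC)
def crop(im,x,y,w,h,k):
    c=cv2.resize(im[y:y+h,x:x+w],None,fx=k,fy=k,interpolation=cv2.INTER_CUBIC)
    for i in range(0,w,10): cv2.putText(c,str(x+i),(i*k,8),0,.3,(0,0,255),1)
    for i in range(0,h,10): cv2.putText(c,str(y+i),(0,i*k+4),0,.3,(0,0,255),1)
    return c
cv2.imwrite('pics/c2.png',np.hstack([crop(t,330,150,80,75,5),crop(sd,260,120,80,75,5)]))
E
```

```text
clock: 7.62
tool_pos: [0.5531, 0.1021, 0.1311]
tcp_rot: [-0.001, 0.695, 0.719, -0.001]
wrist_force: [-0.6, 0.6, -0.6]
opening: 0.019
finger_force: 58.8
at [0.5531 0.1021 0.1311] yaw 92.0 F [-0.6  0.6 -0.6] t 7.625 op 0.019
1 -0.21 0.09 0.11 -0.1 -0.0 0.4; 
[ 0.56193036 -0.15777162  0.12745178] [ 0.56193036 -0.15777162  0.10145178] T [345.1122242 176.4004709] [342.32622724 178.72925362] S [293.36143913 149.4831408 ] [293.15983594 157.25600951]
```

View pics/c2.png

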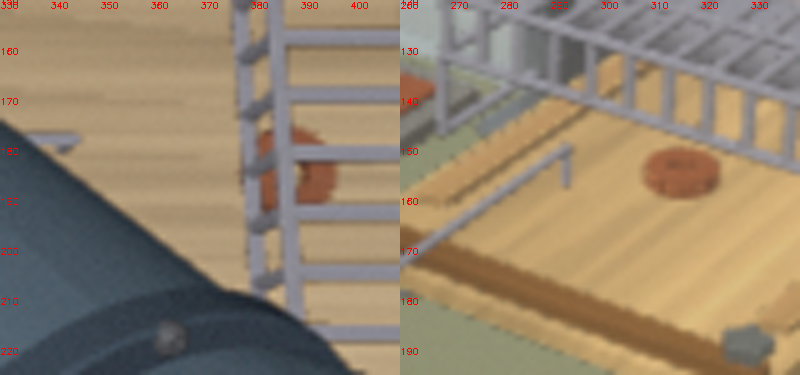

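Side view: the ring's hole is at (316,153), and the toe tip at (293.4,157.4) matches the prediction. Top view: the ring's centre is at (389.3,183.6), and the toe tip at (342.4,180) sits about 1 px off the prediction. The hook is held level and true.

Run:
```python
from h import *
T=cam('top');S=cam('side')
toe=np.array([.5619,-.1578,.1015])
print('T ring',px2w(T,389.3,183.6,.052),px2w(T,390.3,185,.057),'S',px2w(S,316.2,153.2,.059),px2w(S,316.2,154.6,.052))
print('bias T',px2w(T,342.4,179.7,.1015)-toe,px2w(T,345.4,177.4,.1275)-toe,'S',px2w(S,293.4,157.2,.1015)-toe)
```

```text
T ring [ 0.56341266 -0.29286108  0.052     ] [ 0.55869889 -0.29328392  0.057     ] S [ 0.5623398  -0.28529782  0.059     ] [ 0.56395448 -0.28839827  0.052     ]
bias T [-2.42674396e-03 -8.69135528e-05  2.77555756e-17] [-0.00241444 -0.0005895   0.026     ] S [-3.84751079e-04 -6.03654102e-04  2.77555756e-17]
```

```bash
python3 -m pendant '1 0 0 1.5 0 0 0.4; 1 0 0 1.5 0 0 0; 1 0 0 0.6 0 0 0; 1 0 0 0 0 0 0'
python3 - <<'E'
from h import *
plan((.5565,-.030,.0946),91.6,6,1)
E
```

```text
clock: 8.22
tool_pos: [0.5537, 0.1014, 0.0955]
tcp_rot: [-0.0, 0.698, 0.716, -0.001]
wrist_force: [-0.3, 0.2, -1.9]
opening: 0.0191
finger_force: 58.8
at [0.5537 0.1014 0.0955] yaw 91.5 F [-0.3  0.2 -1.9] t 8.225 op 0.0191
1 -2.19 -0.01 0.02 -0.0 0.0 -0.0; 1 -2.19 -0.01 0.02 -0.0 0.0 -0.0; 1 -2.19 -0.01 0.02 -0.0 0.0 -0.0; 1 -2.19 -0.01 0.02 -0.0 0.0 -0.0; 1 -2.19 -0.01 0.02 -0.0 0.0 -0.0; 1 -2.19 -0.01 0.02 -0.0 0.0 -0.0;
```

```bash
python3 -m pendant '1 -2 0 0.05 0 0 0; 1 -2.3 0 0 0 0 0; 1 -2.5 0 0 0 0 0; 1 -2.5 0 0 0 0 0; 1 -2.3 0 0 0 0 0; 1 -1.5 0 0 0 0 0; 1 0 0 0 0 0 0; 1 0 0 0 0 0 0'
python3 - <<'E'
from h import *
plan((.5565,-.030,.0946),91.6,1,1)
s=get_state();g=np.array(s['tool_pos'])-[0,0,.0036]
q=s['tcp_rot'];x=-R.from_quat([q[1],q[2],q[3],q[0]]).as_matrix()[:,0]
toe=g+.26*x-[0,0,.026]
t=snapshot('top');sd=snapshot('side');T=cam('top');S=cam('side')
print(toe,'T',w2px(T,toe),'S',w2px(S,toe))
def crop(im,x,y,w,h,k):
    c=cv2.resize(im[y:y+h,x:x+w],None,fx=k,fy=k,interpolation=cv2.INTER_CUBIC)
    for i in range(0,w,10): cv2.putText(c,str(x+i),(i*k,8),0,.3,(0,0,255),1)
    for i in range(0,h,10): cv2.putText(c,str(y+i),(0,i*k+4),0,.3,(0,0,255),1)
    return c
cv2.imwrite('pics/c3.png',np.hstack([crop(t,360,155,50,60,8),crop(sd,290,120,50,60,8)]))
E
```

```text
clock: 9.22
tool_pos: [0.5575, -0.0286, 0.096]
tcp_rot: [-0.0, 0.698, 0.716, 0.0]
wrist_force: [0.2, 0.3, -2.3]
opening: 0.0191
finger_force: 58.8
at [ 0.5575 -0.0286  0.096 ] yaw 91.5 F [ 0.2  0.3 -2.3] t 9.225 op 0.0191
1 -0.14 -0.11 0.14 0.0 -0.0 -0.1; 
[ 0.56440908 -0.28849789  0.06614655] T [389.72347333 182.06917997] S [316.32235199 150.64983606]
```

View pics/c3.png

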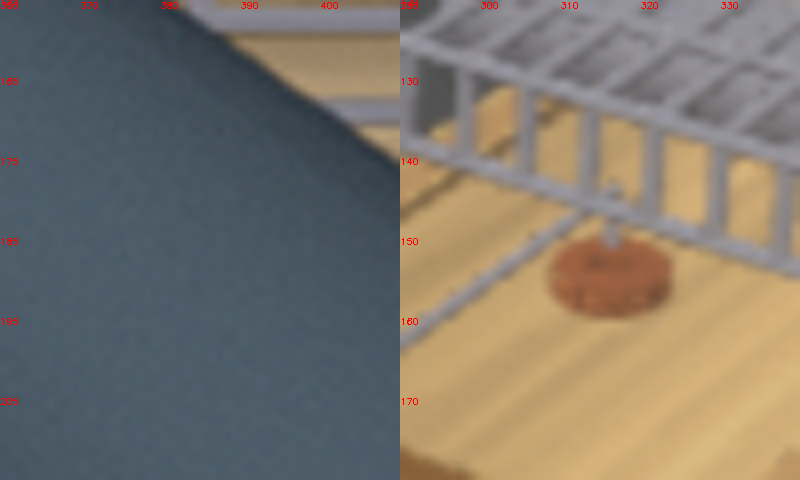

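The toe tip at (316.5,151) hangs straight over the ring's hole at about (316.4,153). It will come in centred when lowered, so I'll lower gently and watch the force.

```bash
python3 -m pendant '1 0 0 0.4 0 0 0; 1 0 0 0.3 0 0 0; 1 0 0 0.2 0 0 0; 1 0 0 0.1 0 0 0; 1 0 0 0 0 0 0' | grep -E 'pos|force'
```

```text
tool_pos: [0.5574, -0.0296, 0.0857]
wrist_force: [0.8, -0.7, -2.1]
finger_force: 58.8
```

```bash
python3 -m pendant '1 0 0 0.2 0 0 0; 1 0 0 0.2 0 0 0; 1 0 0 0.15 0 0 0; 1 0 0 0 0 0 0; 1 0 0 0 0 0 0' | grep -E 'pos|force'; python3 -c "
from h import *
print(np.mean([get_state()['wrist_force'] for _ in range(5)],0),get_state()['ft_torque'])"
```

```text
tool_pos: [0.5575, -0.0296, 0.0803]
wrist_force: [-0.3, -0.0, -1.6]
finger_force: 58.8
[-0.29113755 -0.01604174 -1.57528981] [ 0.13529201  0.03778904 -0.03272009]
```

```bash
python3 -m pendant '1 0.2 0 0 0 0 0; 1 0.2 0 0 0 0 0; 1 0.2 0 0 0 0 0; 1 0.2 0 0 0 0 0; 1 0.4 0 0 0 0 0; 1 0.6 0 0 0 0 0; 1 0.8 0 0 0 0 0; 1 0.8 0 0 0 0 0' | grep -E 'pos|force';python3 -m pendant '1 0.8 0 0 0 0 0; 1 0.8 0 0 0 0 0; 1 0.8 0 0 0 0 0; 1 0.8 0 0 0 0 0; 1 0.8 0 0 0 0 0; 1 0.8 0 0 0 0 0; 1 0.8 0 0 0 0 0; 1 0.8 0 0 0 0 0'| grep -E 'pos|force'
```

```text
tool_pos: [0.5566, 0.0052, 0.0803]
wrist_force: [0.3, -0.8, -1.1]
finger_force: 58.8
tool_pos: [0.5549, 0.0689, 0.0803]
wrist_force: [-0.6, -0.1, -2.4]
finger_force: 58.8
```

Run:
```python
from h import *
s=get_state();print(s['tool_pos'])
sd=snapshot('side');t=snapshot('top')
def crop(im,x,y,w,h,k):
    c=cv2.resize(im[y:y+h,x:x+w],None,fx=k,fy=k,interpolation=cv2.INTER_CUBIC)
    for i in range(0,w,10): cv2.putText(c,str(x+i),(i*k,8),0,.3,(0,0,255),1)
    for i in range(0,h,10): cv2.putText(c,str(y+i),(0,i*k+4),0,.3,(0,0,255),1)
    return c
cv2.imwrite('pics/c4.png',crop(sd,240,120,90,80,6))
```

```text
[0.55493342 0.06890639 0.08026227]
```

View pics/c4.png

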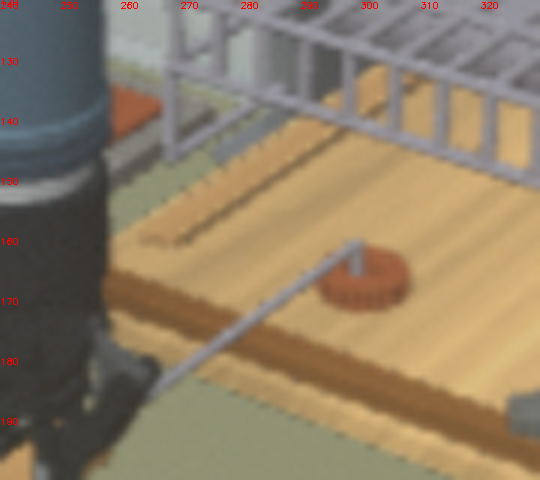

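The toe at (298,163) is in the ring's hole and the ring is following it along the bed. The fence is a few centimetres further on.

```bash
python3 -m pendant '1 0.6 0 0 0 0 0; 1 0.6 0 0 0 0 0; 1 0.6 0 0 0 0 0; 1 0.5 0 0 0 0 0; 1 0.3 0 0 0 0 0; 1 0.2 0 0 0 0 0; 1 0.1 0 0 0 0 0; 1 0.1 0 0 0 0 0' | grep -E 'pos|force';python3 -m pendant '1 0.1 0 0 0 0 0; 1 0.1 0 0 0 0 0; 1 0.1 0 0 0 0 0; 1 0.1 0 0 0 0 0; 1 0.1 0 0 0 0 0; 1 0 0 0 0 0 0'| grep -E 'pos|force'
```

```text
tool_pos: [0.5542, 0.0982, 0.0803]
wrist_force: [-0.3, 0.2, -1.7]
finger_force: 58.8
tool_pos: [0.554, 0.1035, 0.0803]
wrist_force: [0.6, 0.8, -1.3]
finger_force: 58.8
```

```bash
for i in 1; do python3 -m pendant '1 0.1 0 0 0 0 0; 1 0.1 0 0 0 0 0; 1 0.1 0 0 0 0 0; 1 0.1 0 0 0 0 0; 1 0 0 0 0 0 0'| grep -E 'pos|wrist';python3 -m pendant '1 0.1 0 0 0 0 0; 1 0.1 0 0 0 0 0; 1 0 0 0 0 0 0'| grep -E 'pos|wrist'; done
```

```text
tool_pos: [0.5539, 0.1076, 0.0803]
wrist_force: [-0.1, 0.1, -0.9]
tool_pos: [0.5539, 0.1095, 0.0803]
wrist_force: [0.3, -0.0, -1.4]
```

```bash
python3 -m pendant '1 0.1 0 0 0 0 0; 1 0.1 0 0 0 0 0; 1 0 0 0 0 0 0'| grep -E 'pos|wrist';python3 -m pendant '1 0.1 0 0 0 0 0; 1 0.1 0 0 0 0 0; 1 0 0 0 0 0 0'| grep -E 'pos|wrist'
```

```text
tool_pos: [0.5538, 0.1116, 0.0803]
wrist_force: [0.2, -0.3, -1.0]
tool_pos: [0.5538, 0.1135, 0.0803]
wrist_force: [0.2, -0.5, -1.8]
```

```bash
python3 -m pendant '1 0.1 0 0 0 0 0; 1 0 0 0 0 0 0'| grep -E 'pos|wrist';python3 -m pendant '1 0.1 0 0 0 0 0; 1 0 0 0 0 0 0'| grep -E 'pos|wrist'
```

```text
tool_pos: [0.5538, 0.1145, 0.0803]
wrist_force: [-0.0, 0.0, -2.4]
tool_pos: [0.5538, 0.1155, 0.0803]
wrist_force: [-0.0, -0.4, -1.4]
```

```bash
python3 -m pendant '1 0.05 0 0 0 0 0; 1 0.05 0 0 0 0 0; 1 0 0 0 0 0 0'| grep -E 'pos|wrist';python3 -m pendant '1 0.05 0 0 0 0 0; 1 0 0 0 0 0 0'| grep -E 'pos|wrist'
```

```text
tool_pos: [0.5537, 0.1164, 0.0803]
wrist_force: [0.0, 0.1, -0.9]
tool_pos: [0.5537, 0.1169, 0.0803]
wrist_force: [0.1, -0.3, -1.6]
```

```bash
python3 -m pendant '1 0.05 0 0 0 0 0; 1 0 0 0 0 0 0'| grep -E 'pos|wrist';python3 -m pendant '1 0.05 0 0 0 0 0; 1 0 0 0 0 0 0'| grep -E 'pos|wrist'
```

```text
tool_pos: [0.5537, 0.1174, 0.0803]
wrist_force: [0.2, -0.2, -1.3]
tool_pos: [0.5537, 0.118, 0.0803]
wrist_force: [0.3, 0.1, -1.7]
```

```bash
python3 -m pendant '1 0.05 0 0 0 0 0; 1 0 0 0 0 0 0'| grep -E 'pos|wrist';python3 -m pendant '1 0.05 0 0 0 0 0; 1 0 0 0 0 0 0'| grep -E 'pos|wrist'
```

```text
tool_pos: [0.5537, 0.1185, 0.0803]
wrist_force: [-0.8, 0.3, -0.6]
tool_pos: [0.5536, 0.1187, 0.0802]
wrist_force: [0.3, -1.3, -1.1]
```

```bash
python3 -m pendant '1 0 0 0 0 0 0'| grep -E 'pos|wrist'; python3 -m pendant '1 0.03 0 0 0 0 0; 1 0 0 0 0 0 0'| grep -E 'pos|wrist';python3 -m pendant '1 0 0 0 0 0 0'| grep -E 'wrist'
```

```text
tool_pos: [0.5536, 0.1187, 0.0802]
wrist_force: [-0.6, -1.4, 0.1]
tool_pos: [0.5535, 0.1189, 0.0802]
wrist_force: [0.8, -0.8, -1.5]
wrist_force: [-0.5, -1.6, -1.1]
```

```bash
python3 -m pendant '1 0.05 0 0 0 0 0; 1 0 0 0 0 0 0'| grep -E 'pos|wrist'; python3 -m pendant '1 0 0 0 0 0 0'| grep -E 'wrist'; python3 -m pendant '1 0 0 0 0 0 0'| grep -E 'wrist'
```

```text
tool_pos: [0.5534, 0.1192, 0.0801]
wrist_force: [-1.1, -2.3, -1.2]
wrist_force: [-1.4, -2.8, -0.2]
wrist_force: [-0.8, -2.7, -1.5]
```

```bash
python3 -m pendant '1 0.06 0 0 0 0 0; 1 0 0 0 0 0 0'| grep -E 'pos|wrist'; python3 -m pendant '1 0 0 0 0 0 0'| grep -E 'wrist'; python3 -m pendant '1 0 0 0 0 0 0'| grep -E 'wrist'; python3 -m pendant '1 0 0 0 0 0 0'| grep -E 'wrist'
```

```text
tool_pos: [0.5534, 0.1195, 0.0801]
wrist_force: [-1.2, -5.2, -1.7]
wrist_force: [-0.8, -5.2, -2.8]
wrist_force: [-1.0, -4.2, -0.9]
wrist_force: [-1.8, -5.3, -2.2]
```

```bash
python3 -m pendant '1 -0.015 0 0 0 0 0; 1 0 0 0 0 0 0'| grep -E 'pos|wrist'; for k in 1 2 3 4; do python3 -m pendant '1 0 0 0 0 0 0; 1 0 0 0 0 0 0'| grep -E 'wrist'; done
```

```text
tool_pos: [0.5535, 0.1195, 0.0802]
wrist_force: [-2.3, -4.8, -0.8]
wrist_force: [-0.6, -5.5, -1.5]
wrist_force: [-1.0, -5.3, -1.7]
wrist_force: [-1.6, -4.3, -2.6]
wrist_force: [-0.2, -4.4, -1.4]
```

```bash
python3 -m pendant '1 -0.2 0 0 0 0 0; 1 -0.25 0 0 0 0 0; 1 -0.25 0 0 0 0 0; 1 0 0 0 0 0 0'| grep -E 'pos|wrist'; python3 -m pendant '1 0 0 -0.3 0 0 0; 1 0 0 -0.5 0 0 0; 1 0 0 -1 0 0 0; 1 0 0 -2 0 0 0; 1 0 0 -3 0 0 0; 1 0 0 -3 0 0 0; 1 0 0 -1.5 0 0 0; 1 0 0 0 0 0 0'| grep -E 'pos|wrist'; python3 -c "
from h import *
plan((.4723,.4342,.19),146.7,10,1)
sd=snapshot('side');t=snapshot('top')
cv2.imwrite('pics/s5.png',sd);cv2.imwrite('pics/t5.png',t)"
```

```text
tool_pos: [0.5541, 0.1133, 0.0804]
wrist_force: [-0.5, -0.2, -0.3]
tool_pos: [0.5545, 0.1132, 0.1946]
wrist_force: [0.5, -0.2, -1.3]
at [0.5545 0.1132 0.1946] yaw 91.5 F [ 0.5 -0.2 -1.3] t 22.675 op 0.0186
1 3.23 -0.74 0.04 0.0 0.0 -5.5; 1 3.29 -0.43 0.05 0.0 0.0 -5.5; 1 3.31 -0.11 0.05 0.0 0.0 -5.5; 1 3.31 0.21 0.05 0.0 0.0 -5.5; 1 3.27 0.53 0.05 0.0 0.0 -5.5; 1 3.2 0.84 0.05 0.0 0.0 -5.5; 1 3.11 1.15 0.05 0.0 0.0 -5.5; 1 2.98 1.44 0.05 0.0 0.0 -5.5; 1 2.83 1.72 0.05 0.0 0.0 -5.5; 1 2.65 1.99 0.05 0.0 0.0 -5.5;
```

```bash
python3 -m pendant '1 3.2 -0.7 0 0 0 -5.5; 1 3.3 -0.4 0 0 0 -5.5; 1 3.3 -0.1 0 0 0 -5.5; 1 3.3 0.2 0 0 0 -5.5; 1 3.3 0.5 0 0 0 -5.5; 1 3.2 0.8 0 0 0 -5.5; 1 3.1 1.2 0 0 0 -5.5; 1 3 1.4 0 0 0 -5.5'| grep -E 'pos|wrist'; python3 -m pendant '1 2.8 1.7 0 0 0 -5.5; 1 2.7 2 0 0 0 -5.5; 1 0 0 0 0 0 0;1 0 0 0 0 0 0'| grep -E 'pos|wrist'; python3 -c "
from h import *
plan((.4723,.4342,.19),146.7,1,1)"
```

```text
tool_pos: [0.4875, 0.3701, 0.1917]
wrist_force: [0.6, -0.6, -1.8]
tool_pos: [0.4719, 0.4329, 0.1919]
wrist_force: [1.2, -0.3, -1.5]
at [0.4719 0.4329 0.1919] yaw 146.4 F [ 1.2 -0.3 -1.5] t 24.275 op 0.019
1 0.04 0.13 0.19 -0.1 0.0 -0.3;
```

```bash
python3 -m pendant '1 0.04 0.13 2 0 0 -0.3; 1 0 0 3 0 0 0; 1 0 0 3 0 0 0; 1 0 0 1.6 0 0 0; 1 0 0 0.6 0 0 0; 1 0 0 0 0 0 0'| grep -E 'pos|wrist'; python3 -c "
from h import *
plan((.4723,.4342,.0636),146.7,1,1)"
```

```text
tool_pos: [0.4726, 0.4354, 0.0914]
wrist_force: [1.3, -0.9, -0.5]
at [0.4726 0.4354 0.0914] yaw 146.7 F [ 1.3 -0.9 -0.5] t 25.025 op 0.019
1 -0.04 -0.12 2.78 0.0 -0.0 0.0;
```

```bash
python3 -m pendant '1 -0.05 -0.12 0.5 0 0 0; 1 0 0 0.6 0 0 0; 1 0 0 0.6 0 0 0; 1 0 0 0.4 0 0 0; 1 0 0 0.3 0 0 0; 1 0 0 0 0 0 0'| grep -E 'pos|wrist'; python3 -c "
from h import *
plan((.4723,.4342,.0636),146.7,1,1)"
```

```text
tool_pos: [0.472, 0.4339, 0.067]
wrist_force: [-0.9, 0.4, -1.4]
at [0.472  0.4339 0.067 ] yaw 146.8 F [-0.9  0.4 -1.4] t 25.775 op 0.0191
1 -0.01 0.04 0.34 -0.0 -0.0 0.1;
```

```bash
python3 -m pendant '1 0 0 0.1 0 0 0; 1 0 0 0.1 0 0 0; 1 0 0 0.1 0 0 0; 1 0 0 0 0 0 0'| grep -E 'pos|wrist'; python3 -m pendant '1 0 0 0.05 0 0 0; 1 0 0 0 0 0 0'| grep -E 'pos|wrist'
```

```text
tool_pos: [0.4721, 0.434, 0.0642]
wrist_force: [0.1, -0.2, -0.3]
tool_pos: [0.4722, 0.434, 0.0638]
wrist_force: [-0.3, 0.7, 0.0]
```

```bash
python3 -m pendant '0.4 0 0 0 0 0 0; 0.1 0 0 0 0 0 0; -0.3 0 0 0 0 0 0; -0.4 0 0 0 0 0 0; -0.4 0 0 0 0 0 0'| grep -E 'pos|wrist|open'; python3 -m pendant '-0.4 0 0 -1 0 0 0; -0.4 0 0 -3 0 0 0; -0.4 0 0 -4 0 0 0; -0.4 0 0 -4 0 0 0; -0.4 0 0 -2 0 0 0; -0.4 0 0 0 0 0 0; -0.4 0 0 0 0 0 0'| grep -E 'pos|wrist|open'
python3 - <<'E'
from h import *
W=cam('wrist');im=snapshot('wrist')
sd=snapshot('side')
np.savez('pics/w6.npz',K=W[0],R=W[1],t=W[2]);cv2.imwrite('pics/w6.png',im);cv2.imwrite('pics/s6.png',sd)
u=w2px(W,(.4289,.3135,.068));v=w2px(W,(.4289,.3135,.018));print(u,v)
for q in(u,v):cv2.drawMarker(im,tuple(int(round(x)) for x in q),(0,255,0),0,5,1)
a=cv2.resize(im[60:360,60:310],(500,600),interpolation=cv2.INTER_CUBIC)
b=cv2.resize(sd[140:360,120:230],(300,600),interpolation=cv2.INTER_CUBIC)
cv2.imwrite('pics/c6.png',np.hstack([a,b]))
plan((.5600,-.1464,.19),91.5,14,-0.4)
E
```

```text
tool_pos: [0.4722, 0.434, 0.0638]
wrist_force: [-0.2, 0.4, 0.4]
opening: 0.0599
tool_pos: [0.4717, 0.4331, 0.2021]
wrist_force: [-0.7, -0.6, 0.1]
opening: 0.06
[124.86788236 218.58769124] [144.75156184 202.14579795]
at [0.4716 0.4332 0.2019] yaw 146.8 F [ 0.  -0.4 -1.2] t 28.125 op 0.0595
-0.4 -2.8 -3.12 0.09 -0.0 0.0 3.9; -0.4 -3.0 -2.92 0.09 -0.0 0.0 3.9; -0.4 -3.2 -2.7 0.09 -0.0 0.0 3.9; -0.4 -3.38 -2.48 0.09 -0.0 0.0 3.9; -0.4 -3.54 -2.24 0.09 -0.0 0.0 3.9; -0.4 -3.69 -1.99 0.09 -0.0 0.0 3.9; -0.4 -3.81 -1.73 0.09 -0.0 0.0 3.9; -0.4 -3.92 -1.46 0.09 -0.0 0.0 3.9; -0.4 -4.01 -1.19 0.09 -0.0 0.0 3.9; -0.4 -4.09 -0.91 0.09 -0.0 0.0 3.9; -0.4 -4.14 -0.63 0.09 -0.0 0.0 3.9; -0.4 -4.17 -0.34 0.09 -0.0 0.0 3.9; -0.4 -4.19 -0.05 0.09 -0.0 0.0 3.9; -0.4 -4.18 0.24 0.09 -0.0 0.0 3.9;
```

View pics/c6.png

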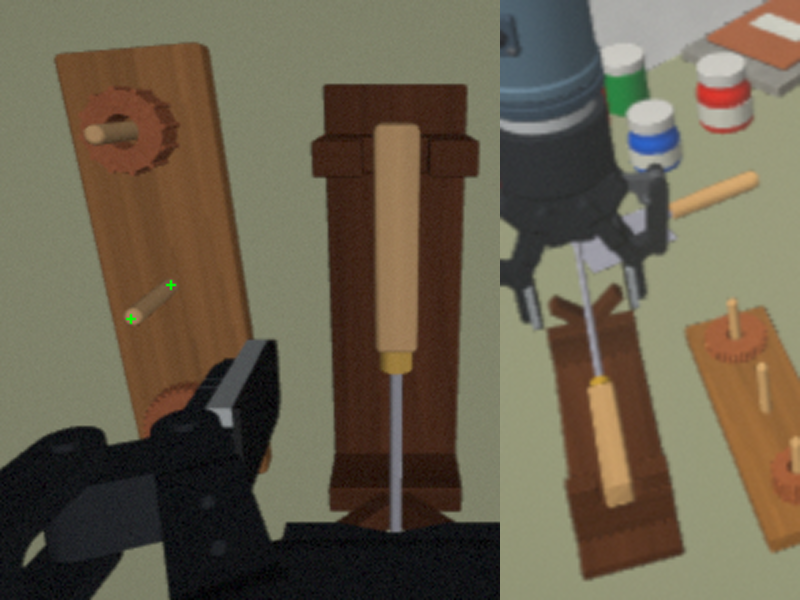

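The hook lies level in both notches. The post's top at (135,316) in the crop is within 2 mm of the marker, so the post is at about (.4295,.3145). Next is the ring.

```bash
python3 -m pendant '-0.4 -2.8 -3.1 0.1 0 0 3.9; -0.4 -3 -2.9 0.1 0 0 3.9; -0.4 -3.2 -2.7 0.1 0 0 3.9; -0.4 -3.4 -2.5 0.1 0 0 3.9; -0.4 -3.5 -2.2 0.1 0 0 3.9; -0.4 -3.7 -2 0.1 0 0 3.9; -0.4 -3.8 -1.7 0.1 0 0 3.9; -0.4 -3.9 -1.5 0.1 0 0 3.9'| grep -E 'pos|wrist'; python3 -m pendant '-0.4 -4 -1.2 0 0 0 3.9; -0.4 -4.1 -0.9 0 0 0 3.9; -0.4 -4.1 -0.6 0 0 0 3.9; -0.4 -4.2 -0.3 0 0 0 3.9; -0.4 -4.2 0 0 0 0 3.9; -0.4 -4.2 0.2 0 0 0 3.9; -0.4 0 0 0 0 0 0; -0.4 0 0 0 0 0 0'| grep -E 'pos|wrist'
python3 - <<'E'
from h import *
plan((.5600,-.1464,.19),91.5,1,-0.4)
W=cam('wrist');im=snapshot('wrist');cv2.imwrite('pics/w7.png',im)
for z in(.045,.059):
  u=w2px(W,(.5603,-.1464,z));print(u)
  pts=[tuple(int(round(x)) for x in w2px(W,(.5603+.023*np.cos(a),-.1464+.023*np.sin(a),z))) for a in np.linspace(0,6.28,24)]
  for p in pts: cv2.circle(im,p,1,(0,255,0),-1)
cv2.imwrite('pics/c7.png',cv2.resize(im,(800,600),interpolation=cv2.INTER_CUBIC))
E
```

```text
tool_pos: [0.5232, 0.1021, 0.1948]
wrist_force: [1.0, -0.1, 1.5]
tool_pos: [0.564, -0.1435, 0.1949]
wrist_force: [-0.1, 0.3, -0.9]
at [ 0.564  -0.1435  0.1949] yaw 92.2 F [-0.1  0.3 -0.9] t 30.125 op 0.0599
-0.4 -0.28 -0.41 0.49 -0.1 -0.1 0.7; 
[252.81539322 186.97385391]
[252.61462356 190.89844287]
```

View pics/c7.png

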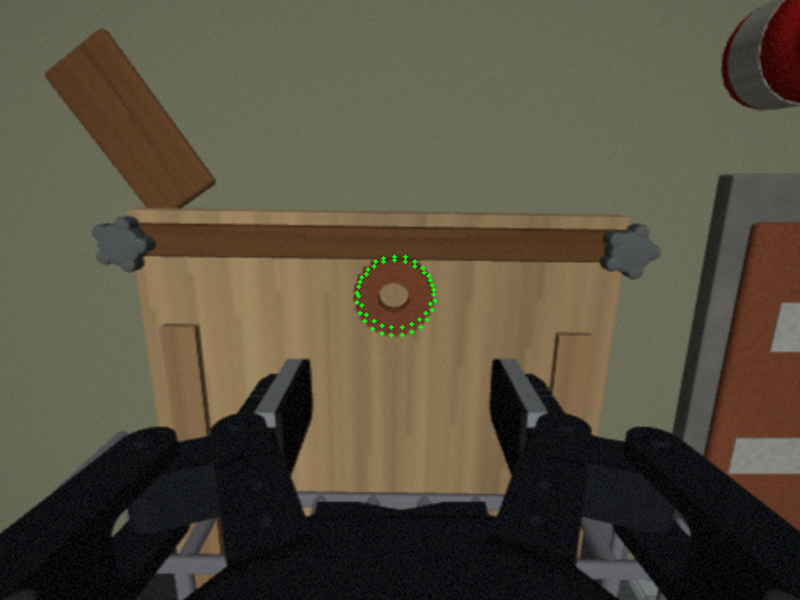

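The ring, with its hole at (394,295), lies against the fence as predicted, within 1–2 mm.

```bash
python3 -m pendant '-0.6 -0.2 -0.4 2 0 0 0.7; -0.6 0 0 3 0 0 0; -0.6 0 0 3 0 0 0; -0.6 0 0 2 0 0 0; -0.6 0 0 1 0 0 0; -0.6 0 0 0.5 0 0 0; -0.6 0 0 0 0 0 0'| grep -E 'pos|wrist'
python3 - <<'E'
from h import *
plan((.5600,-.1455,.069),91.5,1,-0.6)
E
```

```text
tool_pos: [0.5609, -0.1465, 0.0812]
wrist_force: [0.2, 0.2, -0.5]
at [ 0.5609 -0.1465  0.0812] yaw 91.5 F [ 0.2  0.2 -0.5] t 31.05 op 0.0684
-0.6 0.1 -0.09 1.22 0.0 0.0 -0.0;
```

```bash
python3 -m pendant '-0.6 0.1 -0.1 0.6 0 0 0; -0.6 0 0 0.4 0 0 0; -0.6 0 0 0.2 0 0 0; -0.3 0 0 0 0 0 0; -0.2 0 0 0 0 0 0; -0.2 0 0 0 0 0 0'| grep -E 'pos|wrist|open'; python3 -m pendant '1 0 0 0 0 0 0; 1 0 0 0 0 0 0; 1 0 0 0 0 0 0; 1 0 0 0 0 0 0'| grep -E 'pos|wrist|open|fing'
```

```text
tool_pos: [0.5596, -0.1456, 0.0689]
wrist_force: [0.9, -0.4, 0.6]
opening: 0.051
tool_pos: [0.5596, -0.1456, 0.0696]
wrist_force: [-1.8, 1.1, 7.9]
opening: 0.043
finger_force: 59.8
```

```bash
python3 -m pendant '1 0 0 -0.3 0 0 0; 1 0 0 -1 0 0 0; 1 0 0 -2 0 0 0; 1 0 0 -3 0 0 0; 1 0 0 -3 0 0 0; 1 0 0 -3 0 0 0; 1 0 0 0 0 0 0'| grep -E 'pos|wrist|open|fing'
python3 - <<'E'
from h import *
plan((.4295,.3145,.19),151.5,14,1)
cv2.imwrite('pics/w8.png',cv2.resize(snapshot('wrist'),(800,600)))
E
```

```text
tool_pos: [0.5614, -0.1457, 0.1954]
wrist_force: [-0.1, -0.3, -1.6]
opening: 0.0429
finger_force: 61.0
at [ 0.5614 -0.1457  0.1954] yaw 91.5 F [-0.1 -0.3 -1.6] t 33.175 op 0.0429
1 3.31 -0.86 0.03 0.0 0.0 -4.3; 1 3.37 -0.61 0.03 0.0 0.0 -4.3; 1 3.4 -0.35 0.03 0.0 0.0 -4.3; 1 3.42 -0.1 0.03 0.0 0.0 -4.3; 1 3.42 0.16 0.03 0.0 0.0 -4.3; 1 3.39 0.41 0.03 0.0 0.0 -4.3; 1 3.35 0.66 0.03 0.0 0.0 -4.3; 1 3.3 0.91 0.04 0.0 0.0 -4.3; 1 3.22 1.16 0.04 0.0 0.0 -4.3; 1 3.12 1.39 0.04 0.0 0.0 -4.3; 1 3.01 1.62 0.04 0.0 0.0 -4.3; 1 2.88 1.84 0.04 0.0 0.0 -4.3; 1 2.73 2.05 0.04 0.0 0.0 -4.3; 1 2.57 2.25 0.04 0.0 0.0 -4.3;
```

Run:
```python
from h import *
s=get_state();q=s['tcp_rot'];Rt=R.from_quat([q[1],q[2],q[3],q[0]]);p=np.array(s['tool_pos'])
W=cam('wrist');im=snapshot('wrist')
ref=cv2.imread('pics/w7.png');hsv=cv2.cvtColor(ref,cv2.COLOR_BGR2HSV)
print('ring hsv',hsv[188,240],hsv[205,252],'bed',hsv[220,250])
h=cv2.cvtColor(im,cv2.COLOR_BGR2HSV)
m=((h[...,0]<=10)&(h[...,1]>110)&(h[...,2]>50)).astype(np.uint8)
n,l,st,ce=cv2.connectedComponentsWithStats(m)
for i in range(1,n):
    if st[i,4]>60: print(st[i],ce[i])
for dx in(-.003,0,.003):
    for z in(.0246,.0106):
        pts=np.array([w2px(W,p+Rt.apply([dx+.0225*np.cos(a),.0225*np.sin(a),z])) for a in np.linspace(0,2*np.pi,60)])
        print(dx,z,pts.min(0).round(1),pts.max(0).round(1),'hole',w2px(W,p+Rt.apply([dx,0,z])).round(1),
         'hole top',min(w2px(W,p+Rt.apply([dx+.009*np.cos(a),.009*np.sin(a),z]))[1] for a in np.linspace(0,2*np.pi,60)).round(1))
c=l[:, 200:310]
for r in range(225,330,4): print(r,''.join('#' if x else '.' for x in m[r,200:312:2]))
```

```text
ring hsv [  9 157 101] [  9 154 101] bed [ 18 101 129]
[490   0  22  55 676] [502.86982249  23.90236686]
[465   5  15  35  68] [469.92647059  21.29411765]
[ 453  137   59  198 6689] [488.2735835  241.11047989]
[ 213  202   88   92 5403] [256.08236165 248.18304646]
-0.003 0.0246 [215.7 207.4] [297.4 281.8] hole [256.6 246.1] hole top 230.9
-0.003 0.0106 [211.9 216.9] [301.3 297.2] hole [256.6 258.7] hole top 242.4
0 0.0246 [215.5 202. ] [297.6 277.2] hole [256.6 241.1] hole top 225.8
0 0.0106 [211.7 211. ] [301.5 292.2] hole [256.6 253.4] hole top 236.8
0.003 0.0246 [215.3 196.5] [297.8 272.5] hole [256.6 236. ] hole top 220.6
0.003 0.0106 [211.4 205.1] [301.7 287.2] hole [256.6 247.9] hole top 231.2
225 ........########################################........
229 ........#################.#######################.......
233 .......######.######################.######.#####.......
237 .......##################........##################.....
241 .......####.##########.............###.##.########......
245 .......#############..................############......
249 .......#############.
[... 555 characters left out ...]
##############...............
289 ...................#..###############...................
293 ........................#.....#.........................
297 ........................................................
301 ........................................................
305 ........................................................
309 ........................................................
313 ........................................................
317 ........................................................
321 ........................................................
325 ........................................................
329 ........................................................
```

```bash
python3 -m pendant '1 3.3 -0.9 0 0 0 -4.3; 1 3.4 -0.6 0 0 0 -4.3; 1 3.4 -0.4 0 0 0 -4.3; 1 3.4 -0.1 0 0 0 -4.3; 1 3.4 0.2 0 0 0 -4.3; 1 3.4 0.4 0 0 0 -4.3; 1 3.4 0.7 0 0 0 -4.3; 1 3.3 0.9 0 0 0 -4.3'| grep -E 'pos|wrist'; python3 -m pendant '1 3.2 1.2 0 0 0 -4.3; 1 3.1 1.4 0 0 0 -4.3; 1 3 1.6 0 0 0 -4.3; 1 2.9 1.8 0 0 0 -4.3; 1 2.7 2 0 0 0 -4.3; 1 2.6 2.2 0 0 0 -4.3; 1 0 0 0 0 0 0; 1 0 0 0 0 0 0'| grep -E 'pos|wrist'
python3 - <<'E'
from h import *
plan((.4295,.3145,.11),151.5,4,1)
E
```

```text
tool_pos: [0.4825, 0.1202, 0.1918]
wrist_force: [1.0, 0.2, 0.3]
tool_pos: [0.4256, 0.3134, 0.1915]
wrist_force: [0.2, 0.0, -0.3]
at [0.4256 0.3134 0.1915] yaw 151.7 F [ 0.2  0.  -0.3] t 35.275 op 0.0435
1 -0.07 0.07 2.04 -0.0 0.0 0.1; 1 -0.07 0.07 2.04 -0.0 0.0 0.1; 1 -0.07 0.07 2.04 -0.0 0.0 0.1; 1 -0.07 0.07 2.04 -0.0 0.0 0.1;
```

Next I'll descend to just above the post and measure the post top through the ring's hole.

```bash
python3 -m pendant '1 -0.1 0.1 2 0 0 0; 1 -0.1 0.1 2 0 0 0; 1 -0.1 0.1 2 0 0 0; 1 0 0 2 0 0 0; 1 0 0 0 0 0 0; 1 0 0 0 0 0 0'| grep -E 'pos|wrist'
python3 - <<'E'
from h import *
plan((.4295,.3145,.10),151.5,1,1)
s=get_state();q=s['tcp_rot'];Rt=R.from_quat([q[1],q[2],q[3],q[0]]);p=np.array(s['tool_pos'])
W=cam('wrist');im=snapshot('wrist');sd=snapshot('side');cv2.imwrite('pics/w9.png',im);cv2.imwrite('pics/s9.png',sd)
h=cv2.cvtColor(im,cv2.COLOR_BGR2HSV)
P=np.array([.4295,.3145,0])
print('post top px',w2px(W,P+[0,0,.068]),'post .05',w2px(W,P+[0,0,.05]),'ringhole top',w2px(W,p+Rt.apply([0,0,.0106])),'bot',w2px(W,p+Rt.apply([0,0,.0246])))
for r in range(190,300,3): print(r,' '.join('%3d'%x for x in h[r,226:290:3,2]))
E
```

```text
tool_pos: [0.4301, 0.3152, 0.112]
wrist_force: [1.2, 1.0, -0.1]
at [0.4301 0.3152 0.112 ] yaw 151.7 F [ 1.2  1.  -0.1] t 36.025 op 0.0432
1 0.02 -0.09 1.2 0.0 -0.0 0.2; 
post top px [253.68534859 226.24037685] post .05 [253.91129347 215.78921535] ringhole top [255.00391703 252.65200628] bot [255.1194524  240.42226669]
190 123 123 127 130 126 125 118 117 119 120 125 120 126 131 132 135 128 125 126 130 124 129
193 125 122 128 128 128 124 119 116 118 123 124 121 128 135 131 133 131 126 126 130 123 130
196 127 127 126 128 128 122 118 120 119 121 125 119 128 129 132 133 131 129 128 129 126 129
199 126 120 123 131 128 123 120 112 100 122 130 119 127 127 135 134 134 128 127 129 124 121
202 128 122 128 132 124 122 119  94  83  98 130 118  97 105 132 133 131 128 126 129 126 122
205 124 126 124 127 120  92 108  84  76  99  88  89  75 103 104 127  85 117 128 129 124 123
208 128 116 104 120  75 100  91  80  89 141  91  90  81 115  97  95  72 109 125 129 125 124
211 126  84 107  74 105 143  88  89 122 127 110 104 123 143 110  97  76 107 102  85 111 121
214 121  88 103  77 118 126 129 139 133 132 
[... 1923 characters left out ...]
 138 132 140 130 135 132 136 134 134 136 135 133 138 135
280 130 137 137 133 137 134 136 136 137 138 133 133 134 125 132 134 132 137 131 139 131 143
283 139 141 138 140 141 138 136 136 132 137 130 132 141 135 136 135 137 131 140 133 127 122
286 127 124 138 141 144 134 139 133 135 137 136 137 139 140 137 136 137 140 142 138 124 122
289  98 141 133 140 141 140 134 137 136 129 134 134 135 135 138 137 136 124 108 119 123 124
292 134 135 131 140 138 136 138 143 142 139 137 140 141 134 137 141 133 131 114 110 125 122
295 135 135 137 143 136 136 135 132 130 132 137 135 132 130 127 128 130 128 137 135 125 121
298 133 135 135 140 134 135 132  98 101 126 130 130 133 136 130 136 133 130 130 106 124 124
```

Run:
```python
from h import *
d=np.load('pics/w6.npz');W=(d['K'],d['R'],d['t'])
print(px2w(W,127,218.2,.067),px2w(W,145.5,203.5,.018))
# refine post in w6 by profile across it
im=cv2.imread('pics/w6.png');h=cv2.cvtColor(im,cv2.COLOR_BGR2HSV)
for r in range(198,226,2): print(r,' '.join('%3d'%x for x in h[r,116:156,1]))
```

```text
[0.42976273 0.31481883 0.067     ] [0.43058449 0.31318957 0.018     ]
198 152 144 149 153 150 148 151 145 145 155 148 147 161 149 148 149 157 153 146 153 150 140 153 154 154 144 147 145 148 144 151 148 146 139 156 151 145 152 146 149
200 143 150 158 140 154 153 151 164 161 145 148 150 153 152 146 139 147 156 144 145 144 153 146 148 149 137 119 116 117 113 121 133 147 149 152 148 147 140 148 154
202 147 143 142 147 143 142 147 151 152 152 153 148 148 152 154 149 146 144 151 150 148 153 137 134 115 116 121 112 116 112 119 116 121 141 150 149 146 144 157 153
204 166 156 150 147 144 144 140 149 144 151 144 144 147 147 151 151 151 144 148 148 137 121 121 118 113 116 120 111 112 114 118 111 120 141 141 149 147 151 147 148
206 157 146 145 147 140 154 149 151 149 146 149 149 154 143 148 152 144 143 127 117 119 112 116 107 117 117 119 115 111 112 126 145 147 149 157 144 148 153 153 149
208 144 147 154 146 157 139 148 157 144 144 152 151 146 152 150 125 128 118 112 117 121 113 115 115 114 117 115 116 121 137 146 153 160 150 161 146 142 153 145 149
210 152 151 152 149 155 163 146 144 142 155 15
[... 565 characters left out ...]
 150 151 149 159 147 151 152 154 155 149 151
218 113 153 145 147 150 140 122 114 111 110 112 110 112 114 109 115 116 124 148 143 149 149 151 152 154 151 148 152 151 150 143 150 157 151 145 153 154 144 146 149
220  89 144 151 149 153 144 125 120 113 110 113 105 110 118 116 126 144 149 151 154 152 155 149 148 153 142 144 151 148 147 154 148 144 148 152 153 144 157 145 145
222  54 113 158 142 159 147 142 142 129 130 123 122 131 145 150 143 147 147 149 150 148 146 147 153 146 150 158 153 149 153 147 139 150 155 150 152 155 154 145 150
224  51  90 141 152 141 147 158 148 147 146 148 151 147 146 154 151 147 150 144 144 152 147 150 145 149 156 156 150 156 143 147 146 149 147 155 149 152 153 150 150
```

```bash
python3 -m pendant '1 0 -0.05 0.8 0 0 0; 1 0 0 0.6 0 0 0; 1 0 0 0.6 0 0 0; 1 0 0 0.4 0 0 0; 1 0 0 0 0 0 0'| grep -E 'pos|wrist'; python3 -m pendant '1 0 0 0.3 0 0 0; 1 0 0 0.3 0 0 0; 1 0 0 0 0 0 0'| grep -E 'pos|wrist'
```

```text
tool_pos: [0.4296, 0.3143, 0.0874]
wrist_force: [-0.3, -0.7, 0.8]
tool_pos: [0.4297, 0.3143, 0.0816]
wrist_force: [-0.3, 0.5, -0.5]
```

```bash
python3 -m pendant '1 0 0 0.8 0 0 0; 1 0 0 0.8 0 0 0; 1 0 0 0.7 0 0 0; 1 0 0 0.5 0 0 0; 1 0 0 0.3 0 0 0; 1 0 0 0 0 0 0'| grep -E 'pos|wrist'; python3 -m pendant '1 0 0 0.2 0 0 0; 1 0 0 0.1 0 0 0; 1 0 0 0.1 0 0 0; 1 0 0 0 0 0 0'| grep -E 'pos|wrist'
```

```text
tool_pos: [0.4298, 0.3144, 0.0506]
wrist_force: [-0.2, -0.2, -0.8]
tool_pos: [0.4298, 0.3143, 0.0467]
wrist_force: [0.9, 0.1, -0.3]
```

```bash
python3 -m pendant '1 0 0 0.1 0 0 0; 1 0 0 0.1 0 0 0; 1 0 0 0 0 0 0'| grep -E 'pos|wrist'; python3 -m pendant '1 0 0 0.07 0 0 0; 1 0 0 0 0 0 0'| grep -E 'pos|wrist'; python3 -m pendant '1 0 0 0.05 0 0 0; 1 0 0 0 0 0 0'| grep -E 'pos|wrist'
```

```text
tool_pos: [0.4298, 0.3143, 0.0447]
wrist_force: [0.4, 0.2, 0.3]
tool_pos: [0.4298, 0.3143, 0.044]
wrist_force: [-0.4, -0.1, -0.3]
tool_pos: [0.4298, 0.3144, 0.0435]
wrist_force: [-0.1, 0.6, -0.2]
```

```bash
python3 -m pendant '1 0 0 0.05 0 0 0; 1 0 0 0 0 0 0'| grep -E 'pos|wrist'; python3 -m pendant '1 0 0 0.05 0 0 0; 1 0 0 0 0 0 0'| grep -E 'pos|wrist'
```

```text
tool_pos: [0.4298, 0.3143, 0.043]
wrist_force: [0.1, -0.2, -0.6]
tool_pos: [0.4299, 0.3144, 0.0427]
wrist_force: [-0.3, -0.0, 1.6]
```

```bash
python3 -m pendant '1 0 0 0.05 0 0 0; 1 0 0 0 0 0 0'| grep -E 'pos|wrist'
```

```text
tool_pos: [0.4299, 0.3144, 0.0426]
wrist_force: [-1.0, -0.8, 7.9]
```

```bash
python3 -m pendant '1 0 0 -0.04 0 0 0; 0 0 0 0 0 0 0; -0.2 0 0 0 0 0 0; -0.4 0 0 0 0 0 0; -0.4 0 0 0 0 0 0'| grep -E 'pos|wrist|open'; python3 -m pendant '-0.4 0 0 -0.5 0 0 0; -0.4 0 0 -2 0 0 0; -0.4 0 0 -4 0 0 0; -0.4 0 0 -4 0 0 0; -0.4 0 0 -4 0 0 0; -0.4 0 0 -2 0 0 0; -0.4 0 0 0 0 0 0'| grep -E 'pos|wrist|clock'
python3 - <<'E'
from h import *
W=cam('wrist');S=cam('side')
for n,c in(('wrist',W),('side',S)):
    im=snapshot(n);cv2.imwrite(f'pics/{n}F.png',im);h=cv2.cvtColor(im,cv2.COLOR_BGR2HSV)
    m=((h[...,0]<=10)&(h[...,1]>125)&(h[...,2]>60)).astype(np.uint8)
    k,l,st,ce=cv2.connectedComponentsWithStats(m)
    print(n,'expect',w2px(c,(.430,.3145,.025)).round(1),[(st[i].tolist(),ce[i].round(1).tolist()) for i in range(1,k) if st[i,4]>80])
    print([px2w(c,*ce[i],.025).round(4).tolist() for i in range(1,k) if st[i,4]>80])
E
```

```text
tool_pos: [0.4298, 0.3143, 0.0423]
wrist_force: [1.2, 0.2, -1.1]
opening: 0.06
clock: 41.5
tool_pos: [0.4305, 0.3148, 0.209]
wrist_force: [-0.4, 0.2, -1.5]
wrist expect [254.9 175.3] [([232, 68, 44, 47, 1154], [253.3, 91.2]), ([358, 81, 50, 42, 586], [378.8, 97.6]), ([332, 122, 49, 142, 2220], [356.6, 193.0]), ([233, 154, 46, 45, 1188], [255.5, 175.7]), ([230, 224, 47, 46, 1314], [253.0, 245.3]), ([372, 231, 11, 31, 91], [377.0, 245.8])]
[[0.3538, 0.3541, 0.025], [0.4191, 0.4619, 0.025], [0.5007, 0.4031, 0.025], [0.4307, 0.3148, 0.025], [0.5017, 0.273, 0.025], [0.5708, 0.3988, 0.025]]
side expect [216.3 288.1] [([224, 129, 42, 35, 536], [240.8, 143.8]), ([446, 153, 15, 12, 92], [453.8, 159.1]), ([143, 174, 17, 17, 233], [150.9, 182.2]), ([109, 190, 20, 19, 270], [118.7, 199.7]), ([221, 305, 16, 18, 89], [228.8, 314.4])]
[[0.8408, -0.2362, 0.025], [0.2223, -0.5721, 0.025], [0.894, 0.1194, 0.025], [0.8938, 0.238, 0.025], [0.3577, 0.3523, 0.025]]
```

The wrist image shows the ring centred on the middle post and seated on the board. Both neighbouring rings are still on their posts and the hand is clear, so I'm handing in.

```bash
python3 -c "
from rig import *
print(job_done())"
```

```text
the job is handed in; nothing more can be done
None
```

The job is handed in at about 42 s: I drew the ring to the fence and held it there at about 5 N for nearly 2 s, then laid the hook back in its rest and seated the ring on the middle post.

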